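# Take the coral bead jar off the railed rack and weigh it

### The job

Take the red-lidded jar of coral beads from the display rack: lift it up clear over the brass retaining rail, bring it forward over that rail without hitting it, and stand it upright in the middle of the scale's round steel pan. Keep the jar upright, set it down rather than dropping it, let go, and leave all the other things on the counter where they are.

Things in the scene. Friction and masses are not known exactly. Their poses are not given: they have to be found in the camera images.
- jar_coral: closed glass bead jar, rigid and upright: glass body 46 mm diameter and 62 mm high, filled with coral-red beads, topped by a red lid 50 mm diameter and 18 mm high (80 mm overall). About 0.25 kg (0.17 to 0.35). Origin at the centre of its underside, z up along the jar. The jar to weigh. At the start it stands on the rack's board in one of three places (rack frame: about x +5 mm, y +110, 0 or -110 mm, each within 8 mm), its underside 60 mm above the counter.
- jar_pearl: closed glass bead jar, rigid and upright: glass body 46 mm diameter and 62 mm high, filled with cream pearl beads, topped by a white lid 50 mm diameter and 18 mm high (80 mm overall). About 0.25 kg (0.17 to 0.35). Origin at the centre of its underside, z up along the jar. Stands in another of the rack's three places; leave it.
- jar_blue: closed glass bead jar, rigid and upright: glass body 46 mm diameter and 62 mm high, filled with turquoise-blue beads, topped by a blue lid 50 mm diameter and 18 mm high (80 mm overall). About 0.25 kg (0.17 to 0.35). Origin at the centre of its underside, z up along the jar. Stands in another of the rack's three places; leave it.
- rack: light wood display rack, fixed to the counter, 100 mm deep (x) and 386 mm wide (y). Origin at counter level under its centre; its front looks to -x of its own frame, roughly towards the robot. The board's top is 60 mm above the counter. End panels at y = +-189 mm (8 mm thick) reach 97 mm above the counter; a low lip behind (x = +47 mm) reaches 72 mm. Open above. The three places are 110 mm apart along y.
- rack_rail: brass retaining rail along the rack's front: two level bars of 8 mm diameter, along y at x = -42 mm of the rack frame, axes 75 and 93 mm above the counter, so its top is 97 mm above the counter and 37 mm above the board. Rigidly fixed. This body's origin and axes are those of the rack.
- scale: grey counter scale, fixed to the counter, 150 mm (x) by 125 mm (y), housing 34 mm high, small dark readout on its -x side. Origin at counter level under the housing's centre. It stands between the rack and the robot, roughly square to them.
- scale_pan (a point): centre of the top of the scale's round steel pan, 100 mm diameter and 5 mm thick, top 46 mm above the counter; 20 mm to +x of the scale's origin, z up. The pan is rigid.
- ring_box: closed dark blue ring box with a brass seam, 55 x 55 x 42 mm, standing 130 to 150 mm to the scale's +y side; loose. Origin at the centre of its underside. Leave it.
- loupe: dark steel loupe, 36 mm diameter, 42 mm high, standing on the counter's right side; loose. Origin at the centre of its underside. Leave it.
- ring_cone: white ceramic ring cone with a gold ring, 50 mm base, 78 mm high, on the counter's left side; loose. Origin at the centre of its underside. Leave it.
- dish: small blue ceramic dish, 90 mm diameter, 22 mm high, on the counter's right side; loose. Origin at the centre of its underside. Leave it.
There are look-alikes about, which are no part of the job. There is more than one size of the jar_coral; the one meant has the size given above.

How it is judged:
By the outcome, as a careful person would: the job done as asked, in the order asked, and still so for the second after the job is handed in, with the robot touching nothing.
It also fails if it takes over 35 s, if anything falls off the work surface, if the arm or the gripper's body presses on something with over 40 N, if the wrist force passes 120 N, or if a joint passes its speed limit or range.

### The arm

A 6-joint arm with a two-finger parallel gripper is mounted at the origin on the work surface. World frame = base frame: x ahead of the robot, y to its left, z up, the work surface at z = 0. Lengths are in m, angles in rad, forces in N, time in s.
With the tool pointing down it reaches from about 0.375 to 0.9 m from the base axis. Payload 3.1 kg.
Tool frame: the origin (TCP) lies at the centre of the arm's flange, where the gripper is bolted on; the fingertips stand 182 mm ahead of it and the grasp point (between the pads) lies 164 mm ahead of it; z points along the fingers, y is the line along which they close (so a half turn about z gives the same grasp; the last joint's range is limited). The gripper opens to 87 mm and grips with 3 to 60 N. Pads are 19 mm wide; open, the fingers measure 117 mm over their backs; the gripper's body (75 mm by 190 mm) begins 51 mm behind the grasp point.
Start: joints at [1.127, 0.527, 1.433, -0, 1.181, -0.178], TCP at [0.164, 0.603, 0.405] pointing down, gripper open.
Joint ranges: [-3.08, 3.08], [-0.75, 2.2], [0.22, 2.44], [-1.43, 4.57], [0, 2.65], [-2.85, 2.85]. Speed limits (rad/s): [2.79, 2.79, 3.14, 3.14, 3.14, 3.14].

### API

Orientations are given as a unit quaternion [x, y, z, w].
In Python, from rig import * gives the robot as it stands.
- The arm moves only by the tool move_arm, never from a script. Its argument "commands" is a list that holds one entry, the list of rows, each a list of 6 numbers: the shift along the tool's x, y, z in units of 40 mm (1.0 is 40 mm), then the turn, a rotation vector about the tool's x, y, z in rad. A call has 1 to 12 rows; each row is the pose to reach, as a shift and turn from the pose commanded when the call began, along the tool's axes at that moment; what a row does not reach only later rows make up. A row lasts 1/8 s, in which the tool goes at most 62.5 mm and 10.7 degrees, less where a joint would pass 70% of its speed; a pose out of reach is approached as far as the arm can. A call with a gripper value outside its range is refused whole. "claw" is the closure, from -1 (fully open) to 1 (shut), so that 0 is half open, set as the call begins (left out, the last holds). The fingers move at their own pace and stop on an object; "squeeze" is the grip in N (left out, the last holds). Time passes only in rows, so rows that repeat a pose let the fingers close. It gives the time, the measured TCP pose, the force, the opening and the grip force at its end, in the units of the state.
- get_obs(): the state, without advancing time (a new reading comes with each control period).
- camera(name): name is "scene" or "top"; returns a dict with "pixels" (384x512x3 uint8, blue, green, red), "range_z" (384x512 float32, m along the optical axis (not along the pixel's ray), 0 where there is no reading), "camera_matrix" (3x3 intrinsics, pixels), "D" ([k1, k2, p1, p2, k3] as OpenCV has them; the pictures are not rectified), "extrinsics" (4x4, takes a point from world to camera coordinates). Camera axes: x right, y up, looking along -z (the intrinsics and any distortion apply to the point x, -y, -z); pixel columns grow to the right and rows downward; lengths in m; the calibration is good to about 2 mm. A picture is of the moment at which its call begins.
- hand_in(): hands the job in; it is judged then, once.
The state is a dict: "time": time; "q": joint angles; "joint_velocities": joint speeds; "joint_torque": joint torques, N m; "position": TCP position; "tool_rot": TCP orientation; "ft_force": force on the tool from outside, world axes, zero at the start; "moment": the same for the moment, N m; "grip_width": finger opening in m; "grip_force": force on a finger pad.
Only numpy, scipy, OpenCV 4.12 (cv2) and the standard library are available. Lean on these libraries where they do the work, as an engineer would, in place of code of your own. Each camera call takes 0.05 s, during which the arm holds its last target. There are 200 camera calls.

## Working session

There is one attempt and no reset: what is moved stays moved. The work goes in short steps, Python scripts to look and compute and a tool call to move; the robot and the scene stay as the last step left them, time stands still between calls to the robot, and variables do not carry over. Pictures are saved under pics/ and viewed, at most 10 in all, crops included, and the job is handed in when it is done.

Besides the shell and the picture viewer there is one more tool, called after ">>>" by a JSON object that holds its "name" and its "arguments". move_arm: Moves the arm, as the interface text tells. Its arguments: {"type":"object","properties":{"commands":{"type":"array","items":{"type":"array","items":{"type":"array","items":{"type":"number"}}}},"claw":{"type":"number"},"squeeze":{"type":"number"}},"required":["commands"]}

```bash
mkdir -p pics; cat > h.py <<'E'
from rig import *
import numpy as np, cv2
def pts(c):
    # world points for each pixel from range_z
    K=np.array(c["camera_matrix"]);D=np.array(c["D"],float);E=np.array(c["extrinsics"])
    h,w=c["range_z"].shape
    u,v=np.meshgrid(np.arange(w),np.arange(h))
    n=cv2.undistortPoints(np.stack([u,v],-1).reshape(-1,1,2).astype(float),K,D).reshape(h,w,2)
    z=c["range_z"].astype(float)
    P=np.stack([n[...,0]*z,-n[...,1]*z,-z],-1)
    W=(P-E[:3,3])@E[:3,:3]
    return W,z>0
E
python3 - <<'E'
from h import *
for n in("scene","top"):
    c=camera(n); np.save(f"{n}.npy",c,allow_pickle=True)
    cv2.imwrite(f"pics/{n}.png",c["pixels"])
    E=np.array(c["extrinsics"]);print(n,-E[:3,:3].T@E[:3,3],(c["range_z"]>0).mean())
o=get_obs();print(o)
E
```

```text
scene [ 0.91625458 -0.59944755  0.82907303] 0.9957936604817709
top [ 0.39483635 -0.01365273  1.05142912] 0.9959004720052084
{'time': 0.1, 'q': array([ 1.12653542e+00,  5.28391259e-01,  1.43378322e+00, -2.04487939e-05,
        1.18142529e+00, -1.78485746e-01]), 'joint_velocities': array([-0.00214065, -0.00048781, -0.00304266, -0.00045748,  0.0005218 ,
        0.00168379]), 'joint_torque': array([-2.91423221e-04, -4.40983307e+01, -1.77149999e+01,  6.35030586e-02,
        5.34059911e-02, -2.01602847e-05]), 'position': array([0.16398914, 0.60277754, 0.40385517]), 'tool_rot': array([ 1.32492888e-01,  9.91183448e-01, -9.58193807e-04, -2.98454595e-04]), 'ft_force': array([ 0.5408205 , -1.07629976, -1.03812462]), 'moment': array([ 0.03833898, -0.00826983,  0.0081063 ]), 'grip_force': 0.0, 'grip_width': 0.08700792254936904}
```

View pics/scene.png

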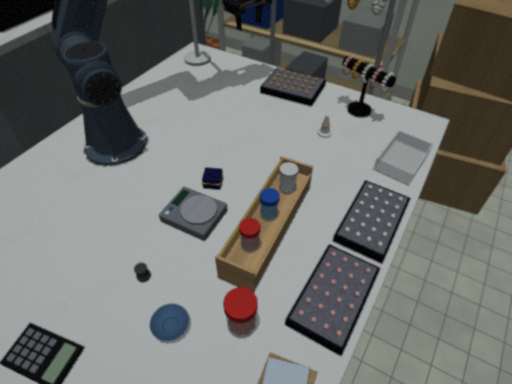

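View pics/top.png

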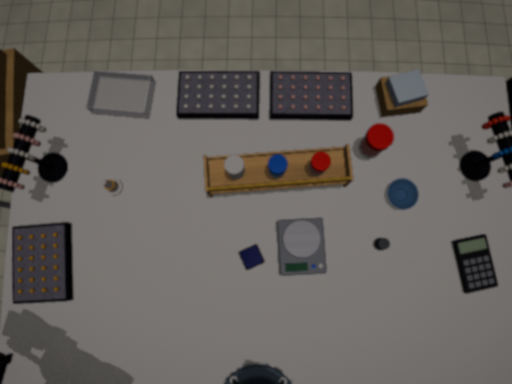

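The scene view shows the rack with white, blue and red lids at (289,175), (270,200) and (250,232), and the scale pan at (198,210). In the top view the lids are at (234,166), (278,164) and (320,162), and the pan is at (302,239).

There are two red-lidded jars: one in the rack (scene (250,232), top (320,162)) and a larger one on the counter (scene (240,305), top (378,138)). The one in the rack fits the description. I'll measure both lids and check a crop.

```bash
python3 - <<'E'
from h import *
for n in("scene","top"):
    c=np.load(f"{n}.npy",allow_pickle=True).item();W,ok=pts(c)
    hsv=cv2.cvtColor(c["pixels"],cv2.COLOR_BGR2HSV);H,S,V=cv2.split(hsv)
    X,Y,Z=W[...,0],W[...,1],W[...,2]
    print(n,"table z",np.median(Z[200:260,100:150] if n=="scene" else Z[280:330,150:220]))
    for nm,m in dict(red=((H<6)|(H>172))&(S>150)&(V>80),blue=(abs(H.astype(int)-110)<12)&(S>150)&(V>60)).items():
        m=(m&ok&(Z>.05)).astype(np.uint8);k,L,st,ce=cv2.connectedComponentsWithStats(m)
        for i in range(1,k):
            if st[i,4]<40: continue
            a=L==i;zt=np.percentile(Z[a],90);t=a&(abs(Z-zt)<.006)
            (r,d)=cv2.minEnclosingCircle(np.c_[X[t],Y[t]].astype(np.float32))
            print(nm,ce[i].round(),st[i,4],"zt",zt.round(4),"mean",X[t].mean().round(4),Y[t].mean().round(4),"circ",np.round(r,4),round(d,4))
    # lids by height, pan by height
    for nm,lo,hi in(("lid",.13,.15),("pan",.042,.05),("panel/rail",.088,.102)):
        m=(ok&(Z>lo)&(Z<hi)&(X>.3)&(X<.85)&(abs(Y)<.4)).astype(np.uint8);k,L,st,ce=cv2.connectedComponentsWithStats(m)
        for i in range(1,k):
            if st[i,4]<60: continue
            a=L==i;rr=cv2.minAreaRect(np.c_[X[a],Y[a]].astype(np.float32))
            print(nm,ce[i].round(),st[i,4],Z[a].mean().round(4),X[a].mean().round(4),Y[a].mean().round(4),np.round(rr[0],4),np.round(rr[1],4),round(rr[2],1))
            if nm=="panel/rail":
                pass
a=[np.load(f"{n}.npy",allow_pickle=True).item()["pixels"] for n in("scene","top")]
cv2.imwrite("pics/crop.png",np.hstack([cv2.resize(a[0][190:350,200:300],None,fx=3.5,fy=3.5,interpolation=2),cv2.resize(a[1][110:270,295:405],None,fx=3.5,fy=3.5,interpolation=2)]))
E
```

```text
scene table z -0.00028784670174854656
red [249. 226.] 285 zt 0.1415 mean 0.6331 -0.1531 circ [ 0.6326 -0.1518] 0.0254
red [240. 303.] 828 zt 0.1162 mean 0.7098 -0.3134 circ [ 0.7083 -0.3119] 0.0353
blue [269. 197.] 245 zt 0.1415 mean 0.6252 -0.047 circ [ 0.6234 -0.0455] 0.0249
lid [289. 170.] 236 0.1389 0.6228 0.0611 [0.6216 0.0653] [0.0478 0.0491] 28.3
lid [269. 196.] 281 0.1389 0.6257 -0.0473 [ 0.6244 -0.044 ] [0.0472 0.0502] 30.3
lid [249. 227.] 333 0.1392 0.6341 -0.1543 [ 0.6328 -0.1519] [0.0485 0.0485] 32.0
pan [383. 159.] 64 0.0469 0.8124 0.3454 [0.8071 0.3512] [0.0447 0.0837] 37.1
pan [212. 173.] 120 0.0434 0.394 0.0199 [0.3937 0.0198] [0.0513 0.0504] 20.7
pan [198. 209.] 823 0.0459 0.4444 -0.1138 [ 0.4433 -0.1136] [0.0979 0.1003] 35.2
pan [236. 277.] 72 0.0463 0.6461 -0.2366 [ 0.6433 -0.2369] [0.099 0.009] 10.1
panel/rail [254. 217.] 655 0.0952 0.6085 -0.0786 [ 0.6248 -0.0461] [0.1    0.3884] 5.3
panel/rail [268. 211.] 65 0.095 0.6307 -0.0592 [ 0.628  -0.0565] [0.0445 0.0204] 19.2
panel/rail [250. 243.] 61 0.0951 0.6426 -0.1659 [ 0.6413 -0.163 ] [0.0431 0.0178] 35.8
panel/rai
[... 387 characters left out ...]
7 mean 0.6209 -0.0391 circ [ 0.6213 -0.0378] 0.0238
lid [320. 161.] 321 0.1403 0.6308 -0.1461 [ 0.6314 -0.1461] [0.048  0.0482] 46.1
lid [233. 164.] 315 0.1405 0.6186 0.0695 [0.6188 0.0695] [0.0487 0.0478] 1.8
lid [277. 163.] 312 0.1405 0.6217 -0.0387 [ 0.6221 -0.0388] [0.0482 0.0448] 0.6
pan [301. 238.] 1055 0.0465 0.4417 -0.1069 [ 0.4416 -0.1073] [0.0985 0.0962] 0.8
pan [384. 243.] 75 0.0435 0.4308 -0.3295 [ 0.4313 -0.3293] [0.0283 0.0301] 9.9
pan [251. 257.] 293 0.0441 0.3914 0.0257 [0.3917 0.0261] [0.0534 0.0529] 24.3
panel/rail [402.  95.] 205 0.0952 0.831 -0.3776 [ 0.8298 -0.3777] [0.0413 0.0442] 1.3
panel/rail [280. 177.] 704 0.0968 0.5976 -0.0485 [ 0.6226 -0.041 ] [0.099  0.3878] 4.9
```

View pics/crop.png

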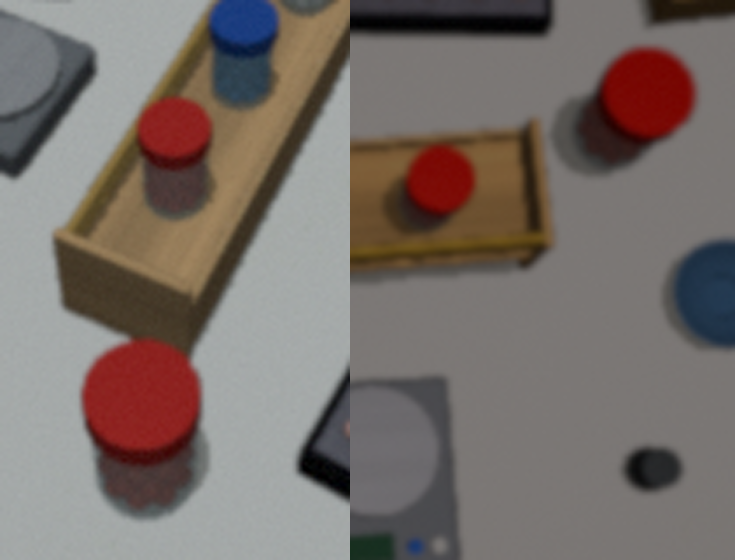

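The crop confirms it. The red jar in the rack at scene (250,232) has a lid of about 50 mm, while the counter one has a lid of about 70 mm and stands outside the rack. The two views put the target at about (0.632, -0.149) and the pan centre at (0.4425, -0.1105), with the rack yawed by about +5°. I'll close the fingers along the rack's y axis.

>>> {"name": "move_arm", "arguments": {"commands": [[[-0.8,-0.75,0,0,0,-0.03],[-1.6,-1.5,0,0,0,-0.06],[-2.4,-2.25,0,0,0,-0.09],[-3.2,-3.0,0,0,0,-0.12],[-4.0,-3.75,0,0,0,-0.15],[-4.8,-4.5,0,0,0,-0.18],[-5.6,-5.25,0,0,0,-0.21],[-6.4,-6.0,0,0,0,-0.24],[-7.2,-6.75,0,0,0,-0.27],[-8.0,-7.5,0,0,0,-0.3],[-8.8,-8.25,0,0,0,-0.33],[-9.4,-8.8,0,0,0,-0.353]]], "claw": -1, "squeeze": 20}}

```text
time: 1.6
position: [0.4352, 0.1631, 0.4046]
tool_rot: [-0.043, 0.999, -0.0, -0.0]
ft_force: [-0.5, -0.1, 0.6]
grip_width: 0.0875
grip_force: 0.0
```

```bash
cat >> h.py <<'E'
from scipy.spatial.transform import Rotation as R
def go(t):
    o=get_obs();r=R.from_quat(o["tool_rot"])
    print("pos",o["position"].round(4),"ydir",np.degrees(np.arctan2(*r.as_matrix()[[1,0],1])).round(2),"z",r.as_matrix()[:,2].round(4),"w",o["grip_width"],"t",o["time"],"units",(r.inv().apply(np.array(t)-o["position"])/.04).round(3))
E
python3 -c "
from h import *
go([.632,-.149,.405])"
```

```text
pos [0.4352 0.1631 0.4046] ydir 94.97 z [-3.e-04 -1.e-04 -1.e+00] w 0.08750418720431678 t 1.6 units [-4.226 -8.198 -0.011]
```

>>> {"name": "move_arm", "arguments": {"commands": [[[-0.5,-1.0,0,0,0,0],[-1.05,-2.05,0,0,0,0],[-1.6,-3.1,0,0,0,0],[-2.15,-4.15,0,0,0,0],[-2.7,-5.2,0,0,0,0],[-3.2,-6.2,0,0,0,0],[-3.65,-7.1,0,0,0,0],[-4.0,-7.8,0,0,0,0],[-4.2,-8.15,0,0,0,0],[-4.23,-8.2,0,0,0,0],[-4.23,-8.2,0,0,0,0],[-4.23,-8.2,0,0,0,0]]]}}

```text
time: 3.1
position: [0.6311, -0.1462, 0.4049]
tool_rot: [-0.044, 0.999, 0.0, -0.0]
ft_force: [0.2, -0.1, 0.1]
grip_width: 0.0869
grip_force: 0.0
```

```bash
python3 - <<'E'
from h import *
go([.632,-.149,.264])
c=camera("scene");cv2.imwrite("pics/s2.png",cv2.resize(c["pixels"][60:320,130:390],None,fx=2.2,fy=2.2))
E
```

```text
pos [ 0.6311 -0.1462  0.4049] ydir 95.07 z [-7.e-04  5.e-04 -1.e+00] w 0.08687534426660982 t 3.1 units [-0.018 -0.075  3.521]
```

View pics/s2.png

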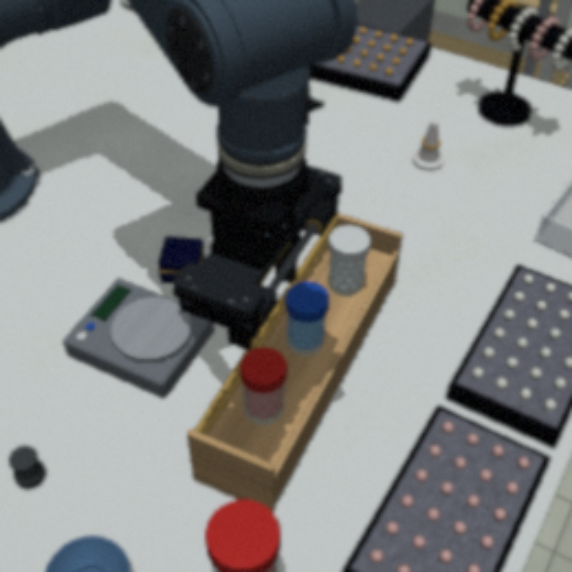

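The gripper is above the red jar (crop (263,385)), with the fingers aligned along the rack and nothing disturbed. I'll descend slowly.

>>> {"name": "move_arm", "arguments": {"commands": [[[0,-0.05,0.4,0,0,0],[0,-0.05,0.9,0,0,0],[0,-0.05,1.4,0,0,0],[0,-0.05,1.9,0,0,0],[0,-0.05,2.3,0,0,0],[0,-0.05,2.65,0,0,0],[0,-0.05,2.95,0,0,0],[0,-0.05,3.2,0,0,0],[0,-0.05,3.38,0,0,0],[0,-0.05,3.45,0,0,0],[0,-0.05,3.45,0,0,0],[0,-0.05,3.45,0,0,0]]]}}

```text
time: 4.65
position: [0.6319, -0.1495, 0.2672]
tool_rot: [-0.044, 0.999, -0.0, 0.0]
ft_force: [0.5, 0.7, -0.7]
grip_width: 0.0871
grip_force: 0.0
```

```bash
python3 - <<'E'
from h import *
go([.632,-.149,.266]);print(get_obs()["ft_force"].round(1))
c=camera("scene");cv2.imwrite("pics/s3.png",cv2.resize(c["pixels"][120:300,180:360],None,fx=3.2,fy=3.2))
E
```

```text
pos [ 0.6319 -0.1495  0.2672] ydir 95.0 z [ 9.e-04 -4.e-04 -1.e+00] w 0.0871195889156677 t 4.65 units [-0.002  0.011  0.031]
[ 0.5  0.7 -0.7]
```

View pics/s3.png

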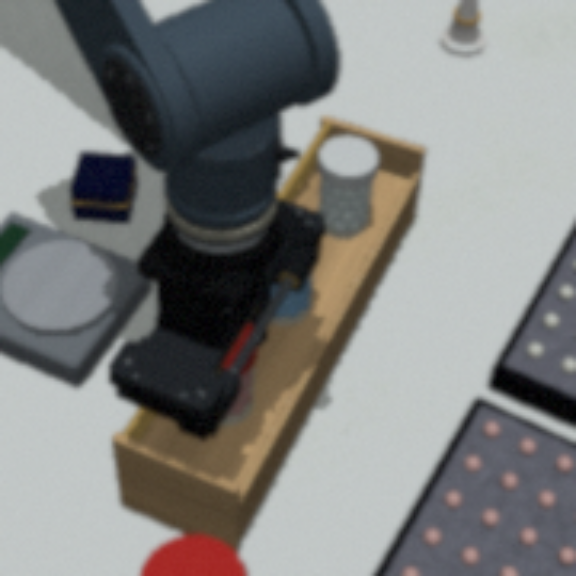

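The fingers straddle the red jar (crop (240,360)), there's no contact force and the body sits above the blue jar. Now I'll close.

>>> {"name": "move_arm", "arguments": {"commands": [[[0,0,0,0,0,0],[0,0,0,0,0,0],[0,0,0,0,0,0],[0,0,0,0,0,0],[0,0,0,0,0,0],[0,0,0,0,0,0],[0,0,0,0,0,0],[0,0,0,0,0,0]]], "claw": 1, "squeeze": 25}}

```text
time: 5.7
position: [0.6317, -0.1493, 0.2667]
tool_rot: [-0.044, 0.999, 0.0, -0.0]
ft_force: [0.1, -0.1, -0.0]
grip_width: 0.0494
grip_force: 25.0
```

The opening of 49.4 mm means the pads have only caught the bottom of the lid (50 mm). I'll open, rise 25 mm and grip the lid fully.

>>> {"name": "move_arm", "arguments": {"commands": [[[0,0,0,0,0,0],[0,0,0,0,0,0],[0,0,0,0,0,0],[0,0,0,0,0,0],[0,0,-0.2,0,0,0],[0,0,-0.4,0,0,0],[0,0,-0.6,0,0,0],[0,0,-0.65,0,0,0],[0,0,-0.65,0,0,0],[0,0,-0.65,0,0,0]]], "claw": -0.6}}

```text
time: 6.95
position: [0.6316, -0.1493, 0.2925]
tool_rot: [-0.044, 0.999, 0.0, -0.0]
ft_force: [0.4, 0.4, 0.1]
grip_width: 0.0693
grip_force: 0.0
```

>>> {"name": "move_arm", "arguments": {"commands": [[[0,0,0,0,0,0],[0,0,0,0,0,0],[0,0,0,0,0,0],[0,0,0,0,0,0],[0,0,0,0,0,0],[0,0,0,0,0,0]]], "claw": 1, "squeeze": 25}}

```text
time: 7.7
position: [0.6317, -0.1493, 0.2926]
tool_rot: [-0.044, 0.999, 0.0, -0.0]
ft_force: [0.2, 0.2, -1.8]
grip_width: 0.0492
grip_force: 25.0
```

>>> {"name": "move_arm", "arguments": {"commands": [[[0,0,-0.1,0,0,0],[0,0,-0.25,0,0,0],[0,0,-0.45,0,0,0],[0,0,-0.7,0,0,0],[0,0,-0.95,0,0,0],[0,0,-1.2,0,0,0],[0,0,-1.45,0,0,0],[0,0,-1.65,0,0,0],[0,0,-1.8,0,0,0],[0,0,-1.87,0,0,0],[0,0,-1.87,0,0,0]]]}}

```text
time: 9.07
position: [0.6317, -0.1494, 0.3676]
tool_rot: [-0.044, 0.999, -0.0, 0.0]
ft_force: [0.6, -0.0, -2.4]
grip_width: 0.0494
grip_force: 25.0
```

```bash
python3 - <<'E'
from h import *
go([.4425,-.1105,.37]);o=get_obs();print(o["ft_force"].round(1),o["grip_force"])
c=camera("scene");cv2.imwrite("pics/s4.png",cv2.resize(c["pixels"][100:300,150:350],None,fx=2.9,fy=2.9))
E
```

```text
pos [ 0.6317 -0.1494  0.3676] ydir 94.99 z [ 0. -0. -1.] w 0.04937593673724592 t 9.075 units [ 4.629  1.38  -0.06 ]
[ 0.6 -0.  -2.4] 25.000112783163786
```

View pics/s4.png

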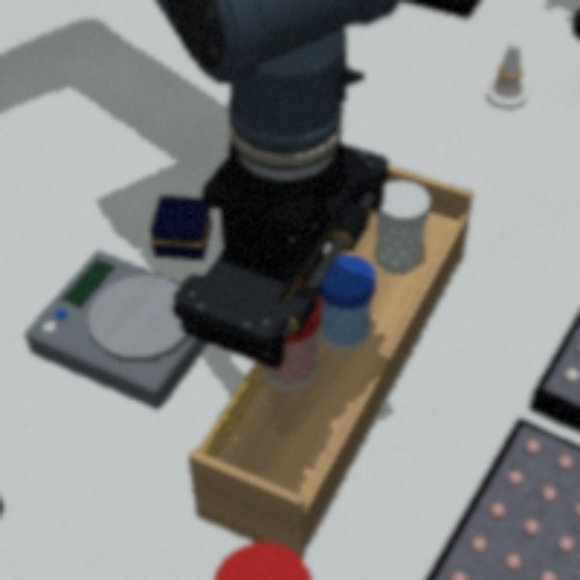

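The jar is held by its lid, upright (crop (293,345)), and its underside is about 38 mm above the rail top. Next I'll carry it forward over the rail to above the pan.

>>> {"name": "move_arm", "arguments": {"commands": [[[0.2,0.06,0,0,0,0],[0.6,0.18,0,0,0,0],[1.1,0.33,0,0,0,0],[1.65,0.49,0,0,0,0],[2.2,0.65,0,0,0,0],[2.75,0.81,0,0,0,0],[3.3,0.97,0,0,0,0],[3.8,1.12,0,0,0,0],[4.25,1.25,0,0,0,0],[4.53,1.34,0,0,0,0],[4.63,1.37,0,0,0,0],[4.63,1.37,0,0,0,0]]]}}

```text
time: 10.62
position: [0.4427, -0.111, 0.3677]
tool_rot: [-0.044, 0.999, -0.0, 0.0]
ft_force: [0.3, 0.6, -2.0]
grip_width: 0.0492
grip_force: 25.0
```

```bash
python3 - <<'E'
from h import *
go([.4425,-.111,.2785])
c=camera("scene");cv2.imwrite("pics/s5.png",cv2.resize(c["pixels"][100:270,120:290],None,fx=3.4,fy=3.4))
W,ok=pts(c);H,S,V=cv2.split(cv2.cvtColor(c["pixels"],cv2.COLOR_BGR2HSV));X,Y,Z=np.moveaxis(W,-1,0)
m=((H<6)|(H>172))&(S>150)&(V>60)&ok&(X<.55)&(Z>.1)
print(m.sum(),[np.percentile(a[m],[2,50,98]).round(4) for a in(X,Y,Z)])
# jar body points below the lid
b=ok&(Z>.115)&(Z<.165)&(abs(X-.4425)<.04)&(abs(Y+.111)<.04)
# fit circle r=.023 to body points
from scipy.optimize import least_squares
f=least_squares(lambda p:np.hypot(X[b]-p[0],Y[b]-p[1])-.023,[.4425,-.111],loss="soft_l1",f_scale=.002);print("body",b.sum(),f.x.round(4))
a=ok&(abs(Z-.046)<.003)&(np.hypot(X-.4425,Y+.1105)<.06)
print("pan rect",cv2.minAreaRect(np.c_[X[a],Y[a]].astype(np.float32)))
E
```

```text
pos [ 0.4427 -0.111   0.3677] ydir 94.99 z [ 8.e-04 -4.e-04 -1.e+00] w 0.04920336363730081 t 10.625 units [6.00e-03 2.00e-03 2.23e+00]
141 [array([0.4434, 0.4593, 0.4685]), array([-0.1349, -0.1177, -0.0913]), array([0.2006, 0.2147, 0.2174])]
body 142 [ 0.443  -0.1126]
pan rect ((0.44276586174964905, -0.11265857517719269), (0.09868621826171875, 0.09792870283126831), 39.125972747802734)
```

View pics/s5.png

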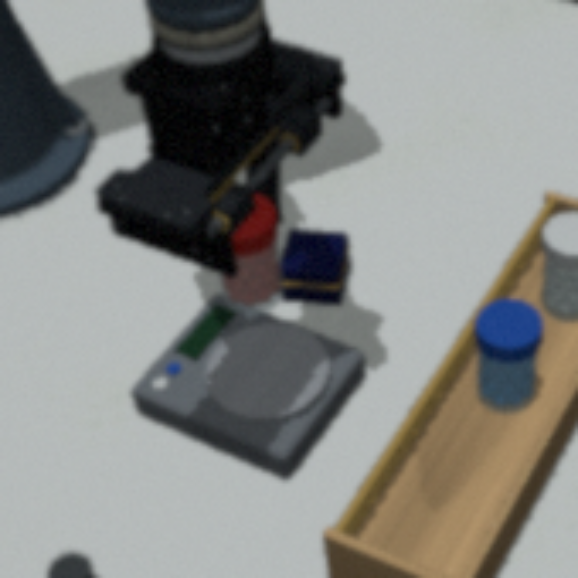

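The jar is upright over the pan. In the same view, the jar axis is at (0.443, -0.1126) and the pan centre at (0.4428, -0.1127), so they agree. I'll lower it to just above the pan.

>>> {"name": "move_arm", "arguments": {"commands": [[[0,0,0.2,0,0,0],[0,0,0.5,0,0,0],[0,0,0.85,0,0,0],[0,0,1.2,0,0,0],[0,0,1.5,0,0,0],[0,0,1.75,0,0,0],[0,0,1.95,0,0,0],[0,0,2.07,0,0,0],[0,0,2.12,0,0,0],[0,0,2.15,0,0,0],[0,0,2.15,0,0,0],[0,0,2.15,0,0,0]]]}}

```text
time: 12.18
position: [0.4426, -0.111, 0.2818]
tool_rot: [-0.044, 0.999, -0.0, 0.0]
ft_force: [0.1, 0.9, -1.3]
grip_width: 0.0488
grip_force: 25.0
```

>>> {"name": "move_arm", "arguments": {"commands": [[[0,0,0.015,0,0,0],[0,0,0.03,0,0,0],[0,0,0.045,0,0,0],[0,0,0.06,0,0,0],[0,0,0.07,0,0,0],[0,0,0.07,0,0,0]]]}}

```text
time: 12.92
position: [0.4425, -0.1109, 0.2787]
tool_rot: [-0.044, 0.999, 0.0, -0.0]
ft_force: [0.1, -0.8, -1.8]
grip_width: 0.0492
grip_force: 25.0
```

>>> {"name": "move_arm", "arguments": {"commands": [[[0,0,0.01,0,0,0],[0,0,0.02,0,0,0],[0,0,0.02,0,0,0],[0,0,0.02,0,0,0]]]}}

```text
time: 13.42
position: [0.4425, -0.1109, 0.2785]
tool_rot: [-0.044, 0.999, -0.0, 0.0]
ft_force: [-0.6, 0.8, 6.2]
grip_width: 0.0495
grip_force: 25.0
```

Contact: the vertical force went from about -2 N to +6 N. I'll open, then retreat straight up.

>>> {"name": "move_arm", "arguments": {"commands": [[[0,0,0,0,0,0],[0,0,0,0,0,0],[0,0,0,0,0,0],[0,0,0,0,0,0],[0,0,0,0,0,0],[0,0,0,0,0,0]]], "claw": -0.8}}

```text
time: 14.18
position: [0.4425, -0.1109, 0.2779]
tool_rot: [-0.044, 0.999, -0.0, -0.0]
ft_force: [0.8, -0.3, -0.0]
grip_width: 0.0782
grip_force: 0.0
```

>>> {"name": "move_arm", "arguments": {"commands": [[[0,0,-0.2,0,0,0],[0,0,-0.5,0,0,0],[0,0,-0.9,0,0,0],[0,0,-1.4,0,0,0],[0,0,-1.9,0,0,0],[0,0,-2.4,0,0,0],[0,0,-2.9,0,0,0],[0,0,-3.3,0,0,0],[0,0,-3.6,0,0,0],[0,0,-3.7,0,0,0],[0,0,-3.7,0,0,0]]]}}

```text
time: 15.55
position: [0.4424, -0.1109, 0.4261]
tool_rot: [-0.044, 0.999, -0.0, 0.0]
ft_force: [0.3, 0.5, 0.2]
grip_width: 0.0785
grip_force: 0.0
```

```bash
python3 - <<'E'
from h import *
c=camera("scene");cv2.imwrite("pics/s6.png",cv2.resize(c["pixels"][100:270,120:290],None,fx=3.4,fy=3.4))
W,ok=pts(c);H,S,V=cv2.split(cv2.cvtColor(c["pixels"],cv2.COLOR_BGR2HSV));X,Y,Z=np.moveaxis(W,-1,0)
m=((H<6)|(H>172))&(S>150)&(V>60)&ok&(X<.55)&(Z>.12)&(Z<.14)
print("lid",m.sum(),cv2.minEnclosingCircle(np.c_[X[m],Y[m]].astype(np.float32)),np.percentile(Z[m],95))
print(get_obs()["time"],get_obs()["grip_width"])
E
```

```text
lid 213 ((0.44487830996513367, -0.11471898853778839), 0.024344006553292274) 0.12785132849030895
15.6 0.07778444168842193
```

View pics/s6.png

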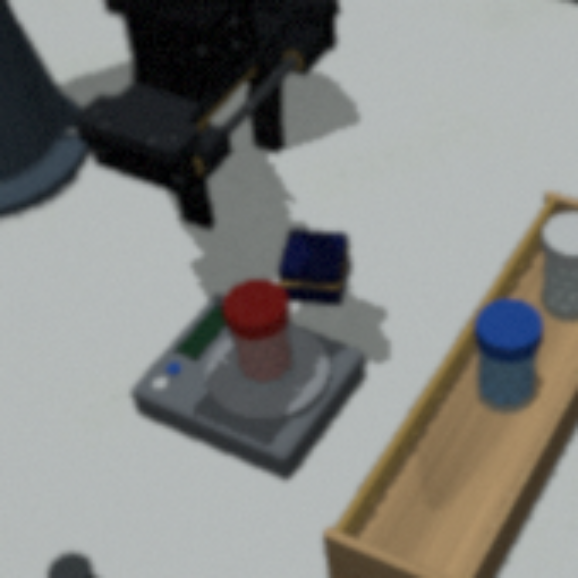

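The jar stands upright on the pan (crop (262,335)), about 2 mm from its centre. The gripper is clear and the other things are undisturbed.

```bash
python3 -c "
from rig import *
print(hand_in())"
```

```text
the job is handed in; nothing more can be done
None
```

The red-lidded coral jar was lifted over the rail, set down upright about 2 mm from the centre of the scale pan, and released; the job was handed in at about 16 s, with nothing else on the counter seen to move.

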